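# Scoop the full-size beads out of the mixed tub

### The job

Use the wire scoop to lift the three large steel beads out of the white tub, letting the four small undersized beads drop back through its gaps so that they stay in the tub, and tip the large ones into the square wooden tray. Then stand the scoop upright again in the middle of its round cork mat and let go. Do not touch the beads with the gripper's fingers, and leave the other things on the bench where they are.

Things in the scene. Friction and masses are not known exactly. Their poses are not given: they have to be found in the camera images.
- scoop_grip (a point): Centre of the black upright grip of the loose wire scoop (about 220 g, stands by itself). The grip is a square bar 20 x 20 mm, 70 mm tall, sides along x and y; its top end is 35 mm above this point, the scoop's underside 115 mm below. +x: the way the open nose points; +z: up along the grip. The scoop is 98 mm wide.
- scoop_base (a point): Middle of the scoop's flat underside, 46 mm ahead (+x) of the grip's axis; same axes. The bottom is five parallel round wires along x, 4 mm thick, 23.5 mm apart (19.5 mm gaps), the outer two at y = -47 and +47 mm. Large beads settle between two wires and roll along them only if the scoop is tilted by over about 0.25 rad.
- scoop_nose (a point): Middle of the scoop's free front edge, at the underside, 50 mm ahead (+x) of the middle of its bottom. The wires end free here. At the rear, 100 mm behind this point, they turn up to a cross bar 37 mm high; small beads can also pass between these uprights. One rail runs 30 mm up along each side.
- tub_in (a point): Centre of the inner floor of the white plastic tub, which is fixed to the bench. Inside it is 250 mm long (x) and 109 mm wide (y) with upright walls; the floor is 6 mm above the bench, walls 6 mm thick, rim 39 mm above the floor. At the start all beads lie in the +x half (centres at x from -2 to +104 mm); the 100 mm at the -x end is free.
- tray_in (a point): Centre of the inner floor of the square wooden tray, fixed to the bench. Inside 138 x 138 mm, floor 6 mm above the bench, rim 34 mm above this floor, walls 6 mm thick.
- rest_top (a point): Centre of the top of the round cork mat on which the scoop stands at the start; 190 mm across, 4 mm thick, fixed.
- large0_center (a point): Centre of a large plain steel bead, a ball 26 mm across, 72 g.
- large1_center (a point): Centre of a large plain steel bead, a ball 26 mm across, 72 g.
- large2_center (a point): Centre of a large plain steel bead, a ball 26 mm across, 72 g.
- small0_center (a point): Centre of a small undersized steel bead, a ball 15 mm across, 14 g.
- small1_center (a point): Centre of a small undersized steel bead, a ball 15 mm across, 14 g.
- small2_center (a point): Centre of a small undersized steel bead, a ball 15 mm across, 14 g.
- small3_center (a point): Centre of a small undersized steel bead, a ball 15 mm across, 14 g.
- tape: Bystander, to be left alone: roll of clear tape lying flat, 90 mm across, 24 mm high. Origin at the centre of its underside.
- glue: Bystander, to be left alone: white glue bottle, 52 mm across, 130 mm tall. Origin at the centre of its underside.
- mug: Bystander, to be left alone: white mug, 80 mm across, 90 mm tall. Origin at the centre of its underside.
- pick: Bystander, to be left alone: blue-handled weeding pick, 160 mm long, lying. Origin at the centre of its underside.
- pen: Bystander, to be left alone: black pen, 140 mm long, 12 mm thick, lying. Origin at the centre of its underside.
- carton: Bystander, to be left alone: small cardboard box 90 x 70 x 40 mm. Origin at the centre of its underside.
Not all that is in view belongs to the job. What is shaped like the part that bears scoop_grip but purple or red is not meant.

How it is judged:
By the outcome, as a careful person would: the job done as asked, in the order asked, and still so for the second after the job is handed in, with the robot touching nothing.
It also fails if it takes over 67 s, if anything falls off the work surface, if the arm or the gripper's body presses on something with over 40 N, if the wrist force passes 120 N, or if a joint passes its speed limit or range.

### The arm

A 7-joint arm with a two-finger parallel gripper is mounted at the origin on the work surface. World frame = base frame: x ahead of the robot, y to its left, z up, the work surface at z = 0. Lengths are in mm, angles in degrees, forces in N, time in s.
With the tool pointing down it reaches from about 350 to 775 mm from the base axis. Payload 3.1 kg.
Tool frame: the origin (TCP) lies on the centre line of the jaws, within the pads' length; the fingertips stand 14 mm ahead of it and the grasp point (between the pads) lies 5 mm behind it; z points along the fingers, y is the line along which they close (so a half turn about z gives the same grasp; the last joint's range is limited). The gripper opens to 85 mm and grips with 20 to 120 N. Pads are 22 mm wide; open, the fingers measure 114 mm over their backs; the gripper's body (76 mm by 85 mm) begins 54 mm behind the grasp point. The pads swing forward as they close: fully open they stand 13 mm farther back than shut.
Start: joints at [-68.279, 17.813, 0.802, 86.603, -0.252, 75.585, -1.558], TCP at [224.645, 502.047, 245.304] pointing down, gripper open.
Joint ranges: [-154.91, 154.91], [-16.99, 109.72], [-72.82, 74.43], [7.12, 147.25], [-82.49, 262.49], [11.32, 116.49], [-174.64, 174.64]. Speed limits (degrees/s): [159.86, 159.86, 180, 180, 180, 180, 180].

### API

Orientations are given as [roll, pitch, yaw] about the fixed x, y, z axes, in that order (R = Rz(yaw) Ry(pitch) Rx(roll)).
In Python, from cell import arm gives the robot as it stands.
- The arm moves only by the tool step_arm, never from a script. Its argument "series" is a list of rows, each an object with "delta_rot": the turn, a rotation vector about the tool's x, y, z as a fraction of full scale, a list of three; "dp": the shift along the tool's x, y, z as a fraction of full scale, a list of three; "claw": the opening, from -1 (shut) to 1 (fully open). In form: [{"delta_rot": [ax, ay, az], "dp": [x, y, z], "claw": claw}, ...]. A call has 1 to 12 rows; each row is the pose to reach, as a shift and turn from the pose commanded when the call began, along the tool's axes at that moment, turning the shorter way round; what a row does not reach only later rows make up. Full scale, the value 1, is 100 cm for a shift and pi rad for a turn. A row lasts 1/8 s, in which the tool goes at most 62.5 mm and 10.7 degrees, less where a joint would pass 70% of its speed; a pose out of reach is approached as far as the arm can. A call with a number of a shift or a turn outside -1 to 1 is refused whole. A call with a gripper value outside its range is refused whole. The fingers move at their own pace and stop on an object; "newtons" is the grip in N (left out, the last holds). Time passes only in rows, so rows that repeat a pose let the fingers close. It gives the time, the measured TCP pose, the force, the opening and the grip force at its end, in the units of the state.
- arm.sense(): the state, without advancing time (a new reading comes with each control period).
- arm.snapshot(name): name is "side" or "top" or "wrist"; returns the picture (400x640x3 uint8, red, green, blue); there is no depth.
- arm.camera_info(name): a dict with "mtx" (3x3 intrinsics, pixels), "origin" and "orientation" of the camera in the world. Camera axes: x right, y down, z forward; pixel columns grow to the right and rows downward; lengths in mm; the calibration is good to about 2 mm. A picture is of the moment at which its call begins: read the wrist's pose just before it. camera_info takes no time and is no camera call; for the wrist camera it gives the pose at the moment of the call.
- arm.hand_in(): hands the job in; it is judged then, once.
The state is a dict: "time": time; "joint_positions": joint angles; "joint_vel": joint speeds; "effort": joint torques, N m; "ee_pos": TCP position; "orientation": TCP orientation; "ft_force": force on the tool from outside, world axes, zero at the start; "torque": the same for the moment, N m; "gripper_width": finger opening in mm; "finger_force": force on a finger pad.
Only numpy, scipy, OpenCV 4.12 (cv2) and the standard library are available. Lean on these libraries where they do the work, as an engineer would, in place of code of your own. Each camera call takes 0.05 s, during which the arm holds its last target. There are 200 camera calls.

## Working session

There is one attempt and no reset: what is moved stays moved. The work goes in short steps, Python scripts to look and compute and a tool call to move; the robot and the scene stay as the last step left them, time stands still between calls to the robot, and variables do not carry over. Pictures are saved under pics/ and viewed, at most 10 in all, crops included, and the job is handed in when it is done.

Besides the shell and the picture viewer there is one more tool, called after "Request:" by a JSON object that holds its "api" and its "payload". step_arm: Moves the arm, as the interface text tells. Its arguments: {"type":"object","properties":{"series":{"type":"array"},"newtons":{"type":"number"}},"required":["series"]}

```bash
mkdir -p pics
python3 - <<'E'
from cell import arm
import cv2
for n in ("top","side"):
    im=arm.snapshot(n); cv2.imwrite(f"pics/{n}0.png",im[:,:,::-1])
    c=arm.camera_info(n); print(n,c)
print(arm.sense())
E
```

```text
top {'mtx': array([[442.72127821,   0.        , 317.25577523],
       [  0.        , 442.72127821, 205.8363766 ],
       [  0.        ,   0.        ,   1.        ]]), 'origin': array([ 251.27287482, -117.71855368, 1313.12809003]), 'orientation': array([-169.78760446,   -0.4252974 ,  -89.6156026 ])}
side {'mtx': array([[405.34648484,   0.        , 314.77350377],
       [  0.        , 405.34648484, 194.41017678],
       [  0.        ,   0.        ,   1.        ]]), 'origin': array([  370.86506667, -1305.27465899,   852.6716315 ]), 'orientation': array([-122.23059544,    0.46904314,   -4.80786208])}
{'time': 0.1, 'joint_positions': array([-68.27872126,  17.85633907,   0.80309985,  86.68264159,
        -0.25324004,  75.58524067,  -1.56021615]), 'joint_vel': array([-0.04005507, -0.00991922, -0.07955949, -0.2356275 , -0.05749717,
        0.13089555,  0.02598943]), 'effort': array([ 1.04460363e-03, -3.80857515e+01,  1.47115309e-01, -2.31241339e+01,
        1.22766514e-02,  8.11978709e-03, -8.37333744e-06]), 'ee_pos': array([224.40904605, 501.44824015, 244.32599621]), 'orientation': array([-1.79877634e+02,  4.44920280e-03,  1.55890525e+02]), 'ft_force': array([ 0.27713143,  0.34332472, -0.40646291]), 'torque': array([-0.04954063, -0.01402122, -0.01301769]), 'finger_force': 0.0, 'gripper_width': 85.49385714844686}
```

View pics/top0.png

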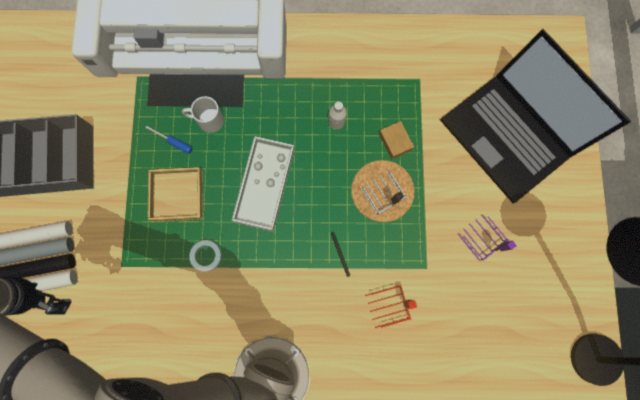

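View pics/side0.png

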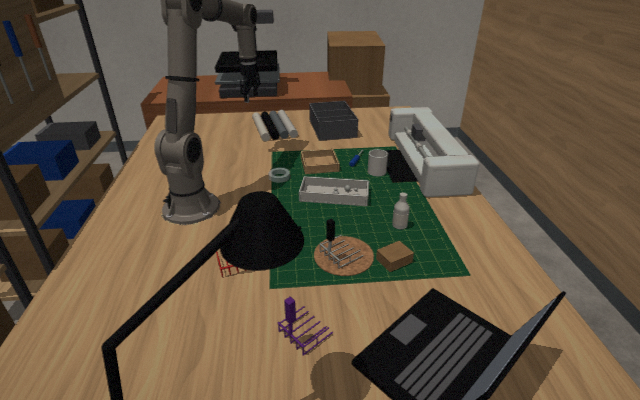

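The top view shows the tub at about (263,183), the tray at (175,194), the black-grip scoop on its mat at (383,190), with the mug, glue, carton and pen around them. In the side view the scoop grip is at about (331,230). I'll enlarge these.

Run:
```python
import cv2, numpy as np
t=cv2.imread("pics/top0.png"); s=cv2.imread("pics/side0.png")
def crop(im,x,y,w,h,k): 
    c=cv2.resize(im[y:y+h,x:x+w],None,fx=k,fy=k,interpolation=cv2.INTER_CUBIC)
    for i in range(0,w,10): cv2.putText(c,str(x+i),(int(i*k),8),0,.3,(0,0,255)); cv2.line(c,(int(i*k),10),(int(i*k),14),(0,0,255))
    for i in range(0,h,10): cv2.putText(c,str(y+i),(0,int(i*k)+4),0,.3,(0,0,255))
    return c
a=np.hstack([crop(t,225,130,80,110,5),crop(t,340,130,80,110,5)])
cv2.imwrite("pics/a.png",a)
b=np.vstack([crop(t,140,160,80,65,5),]);b2=crop(s,300,205,80,65,5)
b=np.hstack([b,b2]);
b3=crop(s,295,140,80,50,5); b4=crop(t,140,90,80,50,5)
cv2.imwrite("pics/b.png",np.vstack([b,np.hstack([b3,b4])]))
```

```text
(no output)
```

View pics/a.png

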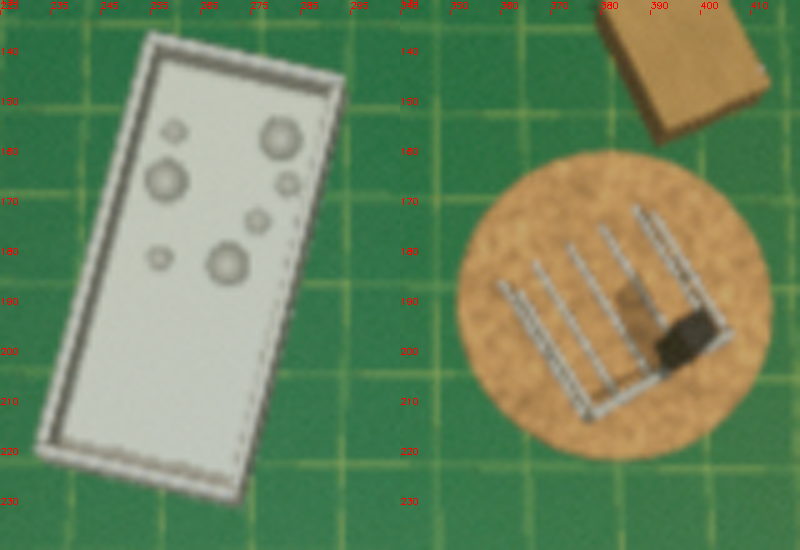

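View pics/b.png

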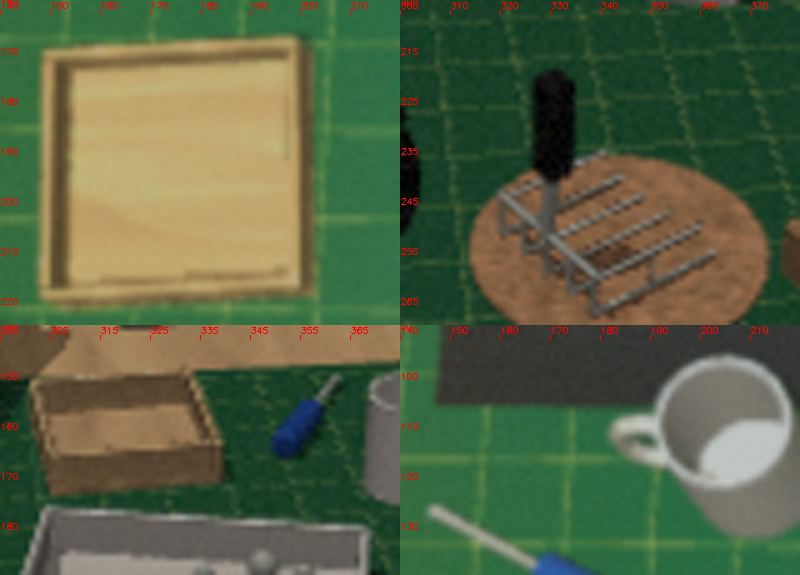

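The crops give readable pixels for the tub corners, the beads (larges at (281,158), (258,166), (271,183)), the mat centre (383,191), the wire tips and the tray corners. Next I'll fit the poses.

```bash
cat > h.py <<'E'
from cell import arm
import numpy as np, cv2
from scipy.spatial.transform import Rotation as Ro
from scipy.optimize import least_squares
def Rr(o): return Ro.from_euler('xyz',o,degrees=True)
def w(cam,u,v,z):
    c=arm.camera_info(cam); K=c['mtx']; d=Rr(c['orientation']).apply(np.linalg.solve(K,[u,v,1.])); o=np.array(c['origin'])
    return o+d*(z-o[2])/d[2]
def px(cam,P):
    c=arm.camera_info(cam); q=Rr(c['orientation']).inv().apply(np.asarray(P,float)-c['origin']); q=q@c['mtx'].T
    return q[...,:2]/q[...,2:]
def place(par,L):  # planar pose
    c,s=np.cos(par[2]),np.sin(par[2]); L=np.asarray(L,float)
    return np.c_[par[0]+c*L[:,0]-s*L[:,1],par[1]+s*L[:,0]+c*L[:,1],L[:,2]]
def fit(obs,x0): # obs: (cam,local xyz(world z),uv)
    f=lambda p: np.concatenate([px(c,place(p,[l])[0])-uv for c,l,uv in obs])
    r=least_squares(f,x0,loss='soft_l1'); return r.x,np.abs(r.fun).reshape(-1,2).round(1).tolist()
def Tool(pos,yaw_y,tilt=0,axis=(0,0,1)): # tool down, tool y along world azimuth yaw_y (deg)
    a=np.radians(yaw_y); y=np.array([np.cos(a),np.sin(a),0]); z=np.array([0,0,-1.]); x=np.cross(y,z)
    return Ro.from_rotvec(np.radians(tilt)*np.asarray(axis,float))*Ro.from_matrix(np.c_[x,y,z])
def go(p,R):
    s=arm.sense(); R0=Rr(s['orientation']); 
    dp=R0.inv().apply(np.asarray(p)-s['ee_pos'])/1000; dr=(R0.inv()*R).as_rotvec()/np.pi
    print('dp',dp.round(4),'rot',dr.round(4),'mm',round(np.linalg.norm(dp)*1000),'deg',round(np.linalg.norm(dr)*180,1),'t',round(s['time'],1))
E
python3 - <<'E'
from h import *
T=lambda l,u,v:('top',l,np.array([u,v])); S=lambda l,u,v:('side',l,np.array([u,v]))
A,B=131,60.5
tub,r=fit([T((A,B,45),255,136.6),T((A,-B,45),294,145.6),T((-A,-B,45),273,231),T((-A,B,45),232.4,220.4)],[550,30,-.2]); print('tub',tub,np.degrees(tub[2]),r)
t=75
tray,r=fit([T((t,t,40),148,170),T((t,-t,40),200,167.2),T((-t,-t,40),202.4,218.4),T((-t,t,40),148.4,220.4)],[550,300,0]); print('tray',tray,np.degrees(tray[2]),r)
mat=w('top',383,191.2,4); print('mat',mat)
for e in((371.4,191.2),(434.6,191.2),): pass
print('mat diam',np.linalg.norm(w('top',351.4,191,4)-w('top',414.6,191,4)),np.linalg.norm(w('top',383,160,4)-w('top',383,222.2,4)))
# scoop local origin = base middle
obs=[T((50,0,6),374,178.8),T((50,23.5,6),367.4,182.8),T((50,-23.5,6),380.6,175.4),T((-50,47,39),378,213.2),T((-50,-47,39),406.4,197)]
# side: grip top/bottom centres
obs+=[S((-46,0,119),330.8,230)]
sc,r=fit(obs,[530,-320,.5]); print('scoop',sc,np.degrees(sc[2]),r)
g=place(sc,[[-46,0,119]]); print('grip',g, 'top px grip top/bot',px('top',place(sc,[[-46,0,154],[-46,0,84]])))
print('side px top,bot',px('side',place(sc,[[-46,0,154],[-46,0,84]])))
def loc(P):
    c,s=np.cos(tub[2]),np.sin(tub[2]); d=P-np.r_[tub[:2],0]; return (c*d[0]+s*d[1],-s*d[0]+c*d[1])
for u,v in((281,157.8),(258.2,166.2),(270.6,182.8)): print('L',np.round(loc(w('top',u,v,19)),1))
for u,v in((259.8,156.4),(282.6,166.8),(276.6,174.4),(257,181.8)): print('s',np.round(loc(w('top',u,v,13.5)),1))
for n,u,v,z in(('glue',338,103,130),('mug',206,113,90),('carton',397,138,40),('pen',341,254,12),('tape',205,255,24)): print(n,w('top',u,v,z))
E
```

```text
tub [ 5.47661648e+02  3.18799495e+01 -2.21873265e-01] -12.71240167977471 [[0.0, 0.0], [0.3, 0.1], [0.1, 0.5], [0.2, 0.6]]
tray [5.13486073e+02 2.92552463e+02 6.95258419e-02] 3.983537308392519 [[1.0, 0.4], [0.1, 0.2], [1.7, 1.0], [0.3, 0.2]]
mat [ 533.78489598 -324.49949399    4.        ]
mat diam 191.4864864496836 192.5211858669253
scoop [ 5.28482211e+02 -3.22054840e+02  5.22655541e-01] 29.945956626239916 [[0.2, 0.1], [0.2, 0.4], [0.1, 0.4], [1.1, 0.4], [0.1, 0.3], [1.7, 0.5]]
grip [[ 488.62336528 -345.01725405  119.        ]] top px grip top/bot [[399.60629054 196.012324  ]
 [394.89551871 200.93702134]]
side px top,bot [[329.2741692  220.00106198]
 [329.02240494 238.77477755]]
L [ 92.  -27.3]
L [50.8 33.3]
L [  9.5 -15.7]
s [83.  37.3]
s [ 67.1 -38. ]
s [ 40.  -26.1]
s [ 4.3 25.7]
glue [ 761.19044271 -181.89561952  130.        ]
mug [743.74139608 200.47458166  90.        ]
carton [ 690.04020821 -364.20492665   40.        ]
pen [ 342.9071263  -196.33830369   12.        ]
tape [336.32897517 198.31573506  24.        ]
```

Run:
```python
from h import *
go([500,60,270],Tool(0,5)); go([489,-345,230],Tool(0,-60))
```

```text
dp [-0.4319 -0.2904 -0.025 ] rot [-0.0006  0.0004  0.3383] mm 521 deg 60.9 t 0.1
dp [-0.5873 -0.6645  0.0158] rot [-4.000e-04  8.000e-04  6.994e-01] mm 887 deg 125.9 t 0.1
```

Request:
{"api": "step_arm", "payload": {"series": [{"delta_rot": [0, 0, 0.12], "dp": [-0.12, -0.08, -0.02], "claw": 1}, {"delta_rot": [0, 0, 0.2], "dp": [-0.28, -0.19, -0.025], "claw": 1}, {"delta_rot": [0, 0, 0.338], "dp": [-0.432, -0.29, -0.025], "claw": 1}, {"delta_rot": [0, 0, 0.338], "dp": [-0.432, -0.29, -0.025], "claw": 1}, {"delta_rot": [0, 0, 0.338], "dp": [-0.432, -0.29, -0.025], "claw": 1}, {"delta_rot": [0, 0, 0.338], "dp": [-0.432, -0.29, -0.025], "claw": 1}, {"delta_rot": [0, 0, 0.338], "dp": [-0.432, -0.29, -0.025], "claw": 1}, {"delta_rot": [0, 0, 0.338], "dp": [-0.432, -0.29, -0.025], "claw": 1}, {"delta_rot": [0, 0, 0.7], "dp": [-0.587, -0.664, 0.015], "claw": 1}, {"delta_rot": [0, 0, 0.7], "dp": [-0.587, -0.664, 0.015], "claw": 1}, {"delta_rot": [0, 0, 0.7], "dp": [-0.587, -0.664, 0.015], "claw": 1}, {"delta_rot": [0, 0, 0.7], "dp": [-0.587, -0.664, 0.015], "claw": 1}]}}

```text
time: 1.6
ee_pos: [488.9, -171.5, 246.0]
orientation: [-180.0, -0.0, 51.8]
ft_force: [0.7, -0.4, -0.1]
gripper_width: 85.5
finger_force: 0.0
```

Run:
```python
from h import *
go([489,-345,230],Tool(0,-60))
```

```text
dp [-0.1362  0.1074  0.0159] rot [-1.00e-04 -1.00e-04  1.21e-01] mm 174 deg 21.8 t 1.6
```

Request:
{"api": "step_arm", "payload": {"series": [{"delta_rot": [0, 0, 0.121], "dp": [-0.136, 0.107, 0.016], "claw": 1}, {"delta_rot": [0, 0, 0.121], "dp": [-0.136, 0.107, 0.016], "claw": 1}, {"delta_rot": [0, 0, 0.121], "dp": [-0.136, 0.107, 0.016], "claw": 1}, {"delta_rot": [0, 0, 0.121], "dp": [-0.136, 0.107, 0.016], "claw": 1}, {"delta_rot": [0, 0, 0.121], "dp": [-0.136, 0.107, 0.016], "claw": 1}, {"delta_rot": [0, 0, 0.121], "dp": [-0.136, 0.107, 0.016], "claw": 1}]}}

```text
time: 2.35
ee_pos: [491.1, -341.0, 230.3]
orientation: [-179.9, -0.1, 30.5]
ft_force: [0.6, -0.5, -0.5]
gripper_width: 85.4
finger_force: 0.0
```

Run:
```python
from h import *
im=arm.snapshot('wrist'); im=im[:,:,::-1].copy(); cv2.imwrite('pics/w1.png',im)
sc=[528.5,-322,.5227]
print(arm.camera_info('wrist')['origin'],px('wrist',place(sc,[[-46,0,154],[-46,0,84],[50,0,6],[50,23.5,6],[50,-23.5,6]])).round(1).tolist())
print(arm.sense()['ee_pos'],arm.sense()['orientation'])
go([489,-345,114],Tool(0,-60))
```

```text
[ 552.19107339 -303.6590234   359.56893843] [[324.3, 216.5], [323.3, 192.8], [323.5, 98.3], [303.9, 98.1], [343.1, 98.5]]
[ 491.12834228 -341.04856573  230.48512864] [-1.79952357e+02 -7.34599359e-02  3.04946105e+01]
dp [-0.004   0.0024  0.1165] rot [-0.0003 -0.0004  0.0027] mm 117 deg 0.5 t 2.4
```

View pics/w1.png

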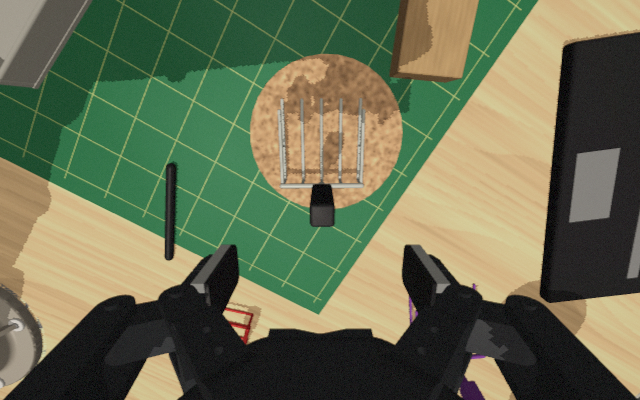

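The wrist view agrees with the fit to 2 px: grip top at (322,217), nose at (321,99), mat centre about (326.5,131.5). I'll descend with the jaws astride the grip along scoop y, to centre it first.

Run:
```python
from h import *
print('mat',w('wrist',326.5,131.5,4), 'nose',w('wrist',321,99,6),'grip top',w('wrist',322,217,154))
go([487.8,-343.5,114],Tool(0,-60))
```

```text
mat [ 540.31403222 -320.05246655    4.        ] nose [ 569.64088645 -294.81784179    6.        ] grip top [ 487.33556327 -343.62771411  154.        ]
dp [-0.0043  0.0005  0.1165] rot [-0.0003 -0.0004  0.0027] mm 117 deg 0.5 t 2.4
```

Request:
{"api": "step_arm", "payload": {"series": [{"delta_rot": [0, 0, 0.003], "dp": [-0.004, 0.0005, 0.04], "claw": 1}, {"delta_rot": [0, 0, 0.003], "dp": [-0.004, 0.0005, 0.08], "claw": 1}, {"delta_rot": [0, 0, 0.003], "dp": [-0.004, 0.0005, 0.1165], "claw": 1}, {"delta_rot": [0, 0, 0.003], "dp": [-0.004, 0.0005, 0.1165], "claw": 1}, {"delta_rot": [0, 0, 0.003], "dp": [-0.004, 0.0005, 0.1165], "claw": -0.3}, {"delta_rot": [0, 0, 0.003], "dp": [-0.004, 0.0005, 0.1165], "claw": -0.45}, {"delta_rot": [0, 0, 0.003], "dp": [-0.004, 0.0005, 0.1165], "claw": -0.6}, {"delta_rot": [0, 0, 0.003], "dp": [-0.004, 0.0005, 0.1165], "claw": -0.6}, {"delta_rot": [0, 0, 0.003], "dp": [-0.004, 0.0005, 0.1165], "claw": -0.6}], "newtons": 20}}

```text
time: 3.52
ee_pos: [487.3, -345.8, 114.9]
orientation: [179.9, -0.1, 29.8]
ft_force: [-0.1, 0.6, 4.1]
gripper_width: 19.6
finger_force: 20.6
```

Run:
```python
from h import *
s=arm.sense();print(s['gripper_width'],s['finger_force'],s['ft_force'])
go([487.8,-343.5,114],Tool(0,30))
im=cv2.imread('pics/top0.png'); hsv=cv2.cvtColor(im,cv2.COLOR_BGR2HSV)
roi=np.zeros(im.shape[:2],np.uint8); roi[155:226,345:422]=255
m=((hsv[...,0]<25)&(roi>0)&(hsv[...,1]>60)).astype(np.uint8)
m=cv2.morphologyEx(m,cv2.MORPH_OPEN,np.ones((3,3)))
n,l,st,c=cv2.connectedComponentsWithStats(m); i=1+st[1:,4].argmax()
cn=max(cv2.findContours((l==i).astype(np.uint8),cv2.RETR_EXTERNAL,cv2.CHAIN_APPROX_NONE)[0],key=len)
e=cv2.fitEllipse(cv2.convexHull(cn)); print(e,w('top',*e[0],4))
im=cv2.imread('pics/w1.png');
```

```text
19.554156343032293 20.59697985649109 [-0.11660959  0.55934256  4.10107509]
dp [ 0.0016 -0.0018  0.0009] rot [ 5.000e-04  0.000e+00 -5.013e-01] mm 3 deg 90.2 t 3.5
((382.4591064453125, 190.67967224121094), (60.87114334106445, 62.56654739379883), 117.2802963256836) [ 535.38143094 -322.89215708    4.        ]
```

Request:
{"api": "step_arm", "payload": {"series": [{"delta_rot": [0, 0, 0], "dp": [0, 0, 0], "claw": 1}, {"delta_rot": [0, 0, 0], "dp": [0, 0, 0], "claw": 1}, {"delta_rot": [0, 0, 0], "dp": [0, 0, 0], "claw": 1}, {"delta_rot": [0, 0, -0.5], "dp": [0, 0, 0], "claw": 1}, {"delta_rot": [0, 0, -0.5], "dp": [0, 0, 0], "claw": 1}, {"delta_rot": [0, 0, -0.5], "dp": [0, 0, 0], "claw": 1}, {"delta_rot": [0, 0, -0.5], "dp": [0, 0, 0], "claw": 1}, {"delta_rot": [0, 0, -0.5], "dp": [0, 0, 0], "claw": 1}, {"delta_rot": [0, 0, -0.5], "dp": [0, 0, 0], "claw": 1}, {"delta_rot": [0, 0, -0.5], "dp": [0, 0, 0], "claw": 1}, {"delta_rot": [0, 0, -0.5], "dp": [0, 0, 0], "claw": 1}, {"delta_rot": [0, 0, -0.5], "dp": [0, 0, 0], "claw": 1}]}}

```text
time: 5.03
ee_pos: [486.7, -345.6, 113.8]
orientation: [-180.0, -0.0, 119.9]
ft_force: [-0.7, -0.5, -0.8]
gripper_width: 85.4
finger_force: 0.0
```

Request:
{"api": "step_arm", "payload": {"series": [{"delta_rot": [0, 0, 0], "dp": [0, 0, 0], "claw": 1}, {"delta_rot": [0, 0, 0], "dp": [0, 0, 0], "claw": -0.3}, {"delta_rot": [0, 0, 0], "dp": [0, 0, 0], "claw": -0.45}, {"delta_rot": [0, 0, 0], "dp": [0, 0, 0], "claw": -0.6}, {"delta_rot": [0, 0, 0], "dp": [0, 0, 0], "claw": -0.8}, {"delta_rot": [0, 0, 0], "dp": [0, 0, 0], "claw": -1}, {"delta_rot": [0, 0, 0], "dp": [0, 0, 0], "claw": -1}], "newtons": 100}}

```text
time: 5.9
ee_pos: [487.4, -345.4, 114.2]
orientation: [180.0, 0.0, 119.8]
ft_force: [0.1, 1.1, 0.5]
gripper_width: 18.5
finger_force: 97.6
```

Run:
```python
from h import *
s=arm.sense();print(s['gripper_width'],s['finger_force'],s['ft_force'],s['ee_pos'],s['joint_positions'])
p=s['ee_pos']
go(p+[0,0,90],Tool(0,30))
go([500,-150,220],Tool(0,10))
```

```text
18.542124834137734 97.56722331047058 [0.1179752  1.05284929 0.47571556] [ 487.38889707 -345.4437667   114.21745654] [ 17.28673192  30.24901942  23.74188459  90.15464398 -13.2755774
  62.34852442  74.10134387]
dp [-0.      0.0001 -0.09  ] rot [ 0.0003  0.0002 -0.0013] mm 90 deg 0.2 t 5.9
dp [ 0.1633  0.1081 -0.1058] rot [3.000e-04 1.000e-04 1.098e-01] mm 223 deg 19.8 t 5.9
```

Run:
```python
from h import *
p=arm.sense()['ee_pos']
go(p+[0,0,90],Tool(0,30))
go([434.5,57.4,205],Tool(0,-12.7))
```

```text
dp [-0.      0.0001 -0.09  ] rot [ 0.0003  0.0002 -0.0013] mm 90 deg 0.2 t 5.9
dp [ 0.3759  0.1542 -0.0908] rot [3.000e-04 1.000e-04 2.359e-01] mm 416 deg 42.5 t 5.9
```

Request:
{"api": "step_arm", "payload": {"series": [{"delta_rot": [0, 0, 0], "dp": [0, 0, -0.025], "claw": -1}, {"delta_rot": [0, 0, 0], "dp": [0, 0, -0.06], "claw": -1}, {"delta_rot": [0, 0, 0], "dp": [0, 0, -0.09], "claw": -1}, {"delta_rot": [0, 0, 0.02], "dp": [0.03, 0.013, -0.091], "claw": -1}, {"delta_rot": [0, 0, 0.05], "dp": [0.075, 0.031, -0.091], "claw": -1}, {"delta_rot": [0, 0, 0.08], "dp": [0.125, 0.051, -0.091], "claw": -1}, {"delta_rot": [0, 0, 0.11], "dp": [0.175, 0.072, -0.091], "claw": -1}, {"delta_rot": [0, 0, 0.14], "dp": [0.225, 0.092, -0.091], "claw": -1}, {"delta_rot": [0, 0, 0.17], "dp": [0.275, 0.113, -0.091], "claw": -1}, {"delta_rot": [0, 0, 0.2], "dp": [0.325, 0.133, -0.091], "claw": -1}, {"delta_rot": [0, 0, 0.225], "dp": [0.36, 0.148, -0.091], "claw": -1}, {"delta_rot": [0, 0, 0.236], "dp": [0.376, 0.154, -0.091], "claw": -1}]}}

```text
time: 7.4
ee_pos: [432.4, 59.9, 204.2]
orientation: [-179.9, 0.0, 77.5]
ft_force: [0.6, -0.2, -2.0]
gripper_width: 18.8
finger_force: 97.8
```

Request:
{"api": "step_arm", "payload": {"series": [{"delta_rot": [0, 0, 0], "dp": [0, 0, 0], "claw": -1}, {"delta_rot": [0, 0, 0], "dp": [0, 0, 0], "claw": -1}]}}

```text
time: 7.65
ee_pos: [433.8, 55.7, 204.6]
orientation: [-180.0, 0.1, 77.2]
ft_force: [-0.6, -0.9, -1.5]
gripper_width: 19.4
finger_force: 97.8
```

Run:
```python
from h import *
s=arm.sense();print(s['gripper_width'],s['finger_force'],s['ft_force'],s['ee_pos'],s['orientation'])
c=arm.camera_info('wrist')
wi=arm.snapshot('wrist')[:,:,::-1]; ti=arm.snapshot('top')[:,:,::-1]
cv2.imwrite('pics/w2.png',wi); cv2.imwrite('pics/t2.png',ti)
big=cv2.resize(ti[130:240,215:315],None,fx=4,fy=4,interpolation=cv2.INTER_CUBIC)
cv2.imwrite('pics/c2.png',np.hstack([cv2.resize(wi,(400,250)),big[:250]]) if 0 else wi)
tub=[547.66,31.88,-.22187]
A,B=131,60.5
print(px('wrist',place(tub,[[A,B,45],[A,-B,45],[-A,-B,45],[-A,B,45]])).round(1).tolist())
```

```text
19.40245781359606 97.76249170303345 [-0.60354466 -0.86005075 -1.52882456] [433.77613121  55.65493958 204.63353952] [-1.79977536e+02  8.15326007e-02  7.72022753e+01]
[[566.5, 125.1], [539.9, 235.8], [307.8, 236.7], [305.9, 126.1]]
```

View pics/w2.png

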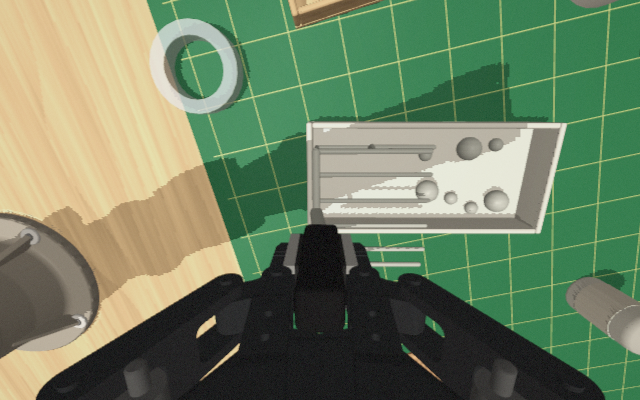

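The wrist view shows the scoop hovering over the tub's -x end, with the tub rim corners near (307,123), (566,124) and (542,233). The rim sits about 2–3 px off the prediction, so I'll check it against the scoop's own tips.

Run:
```python
from h import *
im=cv2.imread('pics/w2.png')
k=5;x,y,W,H=295,115,155,120
c=cv2.resize(im[y:y+H,x:x+W],None,fx=k,fy=k,interpolation=cv2.INTER_CUBIC)
for i in range(0,W,10): cv2.putText(c,str(x+i),(i*k,8),0,.3,(0,0,255))
for i in range(0,H,10): cv2.putText(c,str(y+i),(0,i*k+4),0,.3,(0,0,255))
cv2.imwrite('pics/d.png',c)
s=arm.sense(); print(s['ee_pos'],s['orientation'])
p=[s['ee_pos'][0],s['ee_pos'][1],np.radians(s['orientation'][2]-90)]; z=s['ee_pos'][2]-110.2
print(px('wrist',place(p,[[96,yy,z+2] for yy in(47,23.5,0,-23.5,-47)]+[[-4,47,z+37],[96,47,z+30]])).round(1).tolist())
tub=[547.66,31.88,-.22187]
print(px('wrist',place(tub,[[A,B,45] for A in(125,131,-125,-131) for B in (54.5,60.5,-54.5,-60.5)])).round(1).tolist())
```

```text
[433.99479813  55.59103561 204.80244651] [-1.79991768e+02  4.85770669e-02  7.71343996e+01]
[[434.9, 147.0], [431.7, 174.4], [428.7, 200.3], [425.9, 224.8], [423.2, 248.1], [315.8, 152.5], [449.8, 151.2]]
[[559.1, 131.3], [560.5, 125.2], [535.7, 230.9], [534.5, 235.8], [565.0, 131.3], [566.5, 125.1], [541.0, 230.9], [539.9, 235.8], [311.9, 132.2], [311.8, 126.0], [313.0, 231.7], [313.1, 236.6], [306.0, 132.2], [305.9, 126.1], [307.7, 231.8], [307.8, 236.7]]
```

View pics/d.png

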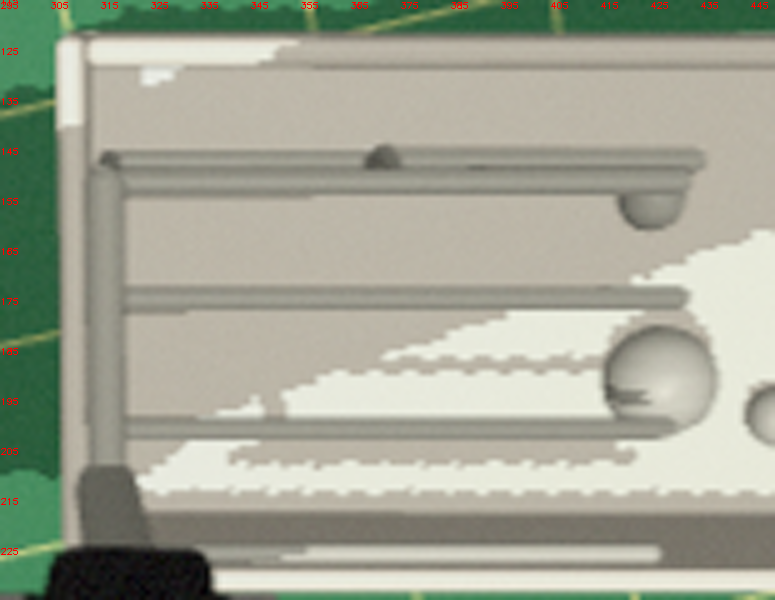

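Run:
```python
from h import *
im=cv2.imread('pics/w2.png').astype(float)
f=im[...,2]-im[...,1]  # green very negative, white ~0
tub=[547.66,31.88,-.22187]
def cross(col,r0,r1):
    a=f[r0:r1,col]; g=np.diff(a); return r0+np.abs(g).argmax()+.5+.5
L=np.linspace(-120,120,13)
out=[]
for B in(60.5,-60.5):
  for A in L:
    p=px('wrist',place(tub,[[A,B,45]]))[0]; c=int(round(p[0]));v=int(round(p[1]))
    try: o=cross(c,v-8,v+6)
    except Exception: continue
    out.append((A,B,round(o-p[1],1)))
print(out)
```

```text
[(np.float64(-120.0), 60.5, np.float64(-5.0)), (np.float64(-100.0), 60.5, np.float64(-4.9)), (np.float64(-80.0), 60.5, np.float64(-4.9)), (np.float64(-60.0), 60.5, np.float64(-3.8)), (np.float64(-40.0), 60.5, np.float64(-3.7)), (np.float64(-20.0), 60.5, np.float64(-4.7)), (np.float64(0.0), 60.5, np.float64(-4.6)), (np.float64(20.0), 60.5, np.float64(-4.5)), (np.float64(40.0), 60.5, np.float64(-3.5)), (np.float64(60.0), 60.5, np.float64(-3.4)), (np.float64(80.0), 60.5, np.float64(-4.3)), (np.float64(100.0), 60.5, np.float64(-3.2)), (np.float64(120.0), 60.5, np.float64(-3.2)), (np.float64(-120.0), -60.5, np.float64(1.4)), (np.float64(-100.0), -60.5, np.float64(0.4)), (np.float64(-80.0), -60.5, np.float64(-2.5)), (np.float64(-60.0), -60.5, np.float64(-2.4)), (np.float64(-40.0), -60.5, np.float64(-2.4)), (np.float64(-20.0), -60.5, np.float64(-2.3)), (np.float64(0.0), -60.5, np.float64(1.8)), (np.float64(20.0), -60.5, np.float64(-3.2)), (np.float64(40.0), -60.5, np.float64(-2.1)), (np.float64(60.0), -60.5, np.float64(-2.1)), (np.float64(80.0), -60.5, np.float64(-2.0)), (np.float64(100.0), -60.5, np.float64(-1.9)), (np.float64(120.0), -60.5, np.float64(-1.9))]
```

Run:
```python
from h import *
go([436.4,59.9,160],Tool(0,-12.85))
```

```text
dp [0.0048 0.0014 0.0448] rot [-0.      0.0003 -0.0001] mm 45 deg 0.1 t 7.8
```

Request:
{"api": "step_arm", "payload": {"series": [{"delta_rot": [0, 0, 0], "dp": [0.005, 0.0015, 0.02], "claw": -1}, {"delta_rot": [0, 0, 0], "dp": [0.005, 0.0015, 0.045], "claw": -1}, {"delta_rot": [0, 0, 0], "dp": [0.005, 0.0015, 0.045], "claw": -1}, {"delta_rot": [0, 0, 0], "dp": [0.005, 0.0015, 0.045], "claw": -1}]}}

```text
time: 8.25
ee_pos: [437.2, 61.2, 160.7]
orientation: [179.9, -0.0, 77.2]
ft_force: [0.1, -1.1, -1.8]
gripper_width: 19.1
finger_force: 98.0
```

Run:
```python
from h import *
s=arm.sense(); print(s['ee_pos'],s['orientation'])
im=arm.snapshot('wrist')[:,:,::-1]; cv2.imwrite('pics/w3.png',im)
k=5;x,y,W,H=300,115,155,120
c=cv2.resize(im[y:y+H,x:x+W],None,fx=k,fy=k,interpolation=cv2.INTER_CUBIC)
for i in range(0,W,10): cv2.putText(c,str(x+i),(i*k,8),0,.3,(0,0,255))
for i in range(0,H,10): cv2.putText(c,str(y+i),(0,i*k+4),0,.3,(0,0,255))
cv2.imwrite('pics/d3.png',c)
p=[s['ee_pos'][0],s['ee_pos'][1],np.radians(s['orientation'][2]-90)]; z=s['ee_pos'][2]-110.2
print('tips',px('wrist',place(p,[[96,yy,z+2] for yy in(47,23.5,0,-23.5,-47)])).round(1).tolist())
tub=[548.5,34.3,np.radians(-12.85)]
print(px('wrist',place(tub,[[A,B,45] for A in(0,-125) for B in (54.5,60.5,-54.5,-60.5)])).round(1).tolist())
```

```text
[437.22737683  61.19646604 160.71116439] [ 1.79926122e+02 -1.50899379e-02  7.72110279e+01]
tips [[434.0, 147.6], [430.9, 174.9], [427.9, 200.7], [425.1, 225.2], [422.5, 248.4]]
[[452.7, 139.7], [453.7, 132.6], [437.6, 253.3], [436.9, 258.8], [308.4, 139.7], [308.3, 132.6], [309.6, 253.4], [309.7, 259.0]]
```

View pics/d3.png

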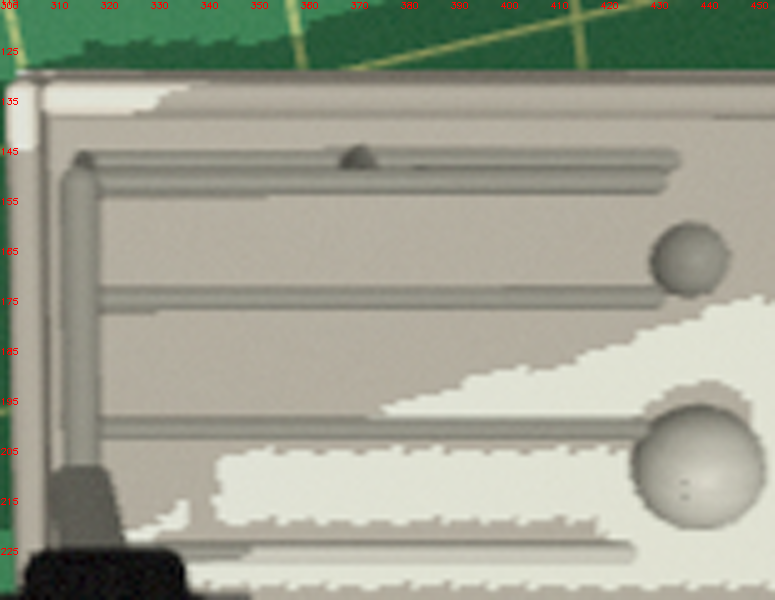

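The scoop tips ((436,146), (432,174)) and the tub's inner rim edge (y≈138) both sit within about 1 mm of my model. I'll lower it to the floor.

Request:
{"api": "step_arm", "payload": {"series": [{"delta_rot": [0, 0, 0], "dp": [-0.001, 0, 0.015], "claw": -1}, {"delta_rot": [0, 0, 0], "dp": [-0.001, 0, 0.028], "claw": -1}, {"delta_rot": [0, 0, 0], "dp": [-0.001, 0, 0.038], "claw": -1}, {"delta_rot": [0, 0, 0], "dp": [-0.001, 0, 0.041], "claw": -1}, {"delta_rot": [0, 0, 0], "dp": [-0.001, 0, 0.043], "claw": -1}, {"delta_rot": [0, 0, 0], "dp": [-0.001, 0, 0.043], "claw": -1}]}}

```text
time: 9.05
ee_pos: [436.5, 60.9, 117.2]
orientation: [180.0, -0.0, 77.3]
ft_force: [-0.1, 0.8, -2.0]
gripper_width: 18.8
finger_force: 98.1
```

Run:
```python
from h import *
s=arm.sense(); print(s['ee_pos'],s['orientation'],s['ft_force'])
def tg(xl,yl,z): return place([548.5,34.3,np.radians(-12.85)],[[xl,yl,z]])[0]
go(tg(-115,.7,116.5),Tool(0,-12.85)); go(tg(27,.7,116.5),Tool(0,-12.85))
```

```text
[436.53264919  60.94013216 117.16171607] [ 1.79973515e+02 -1.26351771e-02  7.72843361e+01] [-0.08248193  0.84746514 -2.04908342]
dp [-0.0004  0.0001  0.0007] rot [ 0.0001 -0.0001  0.0007] mm 1 deg 0.1 t 9.1
dp [-0.0007  0.1421  0.0007] rot [ 0.0001 -0.0001  0.0007] mm 142 deg 0.1 t 9.1
```

Request:
{"api": "step_arm", "payload": {"series": [{"delta_rot": [0, 0, 0.0005], "dp": [0, 0.005, 0.0007], "claw": -1}, {"delta_rot": [0, 0, 0.0005], "dp": [0, 0.011, 0.0007], "claw": -1}, {"delta_rot": [0, 0, 0.0005], "dp": [0, 0.018, 0.0007], "claw": -1}, {"delta_rot": [0, 0, 0.0005], "dp": [0, 0.025, 0.0007], "claw": -1}, {"delta_rot": [0, 0, 0.0005], "dp": [-0.0003, 0.032, 0.0007], "claw": -1}, {"delta_rot": [0, 0, 0.0005], "dp": [-0.0003, 0.039, 0.0007], "claw": -1}, {"delta_rot": [0, 0, 0.0005], "dp": [-0.0003, 0.046, 0.0007], "claw": -1}, {"delta_rot": [0, 0, 0.0005], "dp": [-0.0003, 0.053, 0.0007], "claw": -1}, {"delta_rot": [0, 0, 0.0005], "dp": [-0.0005, 0.06, 0.0007], "claw": -1}, {"delta_rot": [0, 0, 0.0005], "dp": [-0.0005, 0.067, 0.0007], "claw": -1}, {"delta_rot": [0, 0, 0.0005], "dp": [-0.0005, 0.074, 0.0007], "claw": -1}, {"delta_rot": [0, 0, 0.0005], "dp": [-0.0005, 0.08, 0.0007], "claw": -1}]}}

```text
time: 10.55
ee_pos: [514.7, 42.6, 116.3]
orientation: [180.0, 0.0, 77.2]
ft_force: [-0.3, 0.5, -2.0]
gripper_width: 18.9
finger_force: 98.1
```

Run:
```python
from h import *
s=arm.sense(); print(s['ee_pos'],s['orientation'],s['ft_force'])
def tg(xl,yl,z): return place([548.5,34.3,np.radians(-12.85)],[[xl,yl,z]])[0]
go(tg(27,.7,116.5),Tool(0,-12.85))
im=arm.snapshot('wrist')[:,:,::-1]; cv2.imwrite('pics/w4.png',im)
```

```text
[514.7165036   42.63439698 116.27245403] [1.79991750e+02 8.11274780e-05 7.71873439e+01] [-0.31025914  0.549442   -2.04386576]
dp [ 0.      0.0618 -0.0002] rot [0.     0.     0.0002] mm 62 deg 0.0 t 10.6
```

View pics/w4.png

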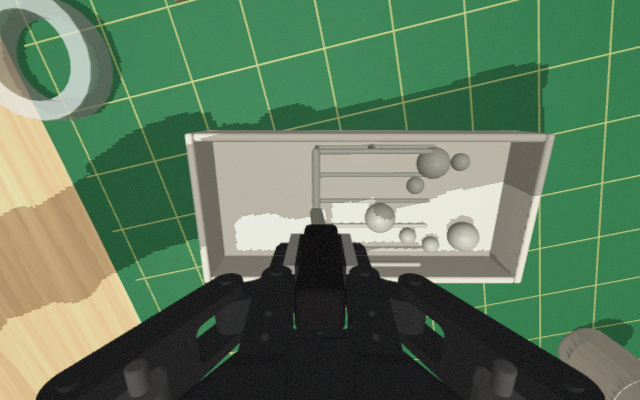

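Beads are entering the scoop: one large at (380,217) is inside, one is entering at (433,163), and the third is ahead at (463,236). I'll continue to the wall.

Request:
{"api": "step_arm", "payload": {"series": [{"delta_rot": [0, 0, 0], "dp": [0, 0.006, -0.0001], "claw": -1}, {"delta_rot": [0, 0, 0], "dp": [0, 0.013, -0.0001], "claw": -1}, {"delta_rot": [0, 0, 0], "dp": [0, 0.02, -0.0001], "claw": -1}, {"delta_rot": [0, 0, 0], "dp": [0, 0.027, -0.0001], "claw": -1}, {"delta_rot": [0, 0, 0], "dp": [0, 0.034, -0.0001], "claw": -1}, {"delta_rot": [0, 0, 0], "dp": [0, 0.04, -0.0001], "claw": -1}, {"delta_rot": [0, 0, 0], "dp": [0, 0.045, -0.0001], "claw": -1}, {"delta_rot": [0, 0, 0], "dp": [0, 0.05, -0.0001], "claw": -1}, {"delta_rot": [0, 0, 0], "dp": [0, 0.054, -0.0001], "claw": -1}, {"delta_rot": [0, 0, 0], "dp": [0, 0.058, -0.0001], "claw": -1}, {"delta_rot": [0, 0, 0], "dp": [0, 0.061, -0.0001], "claw": -1}, {"delta_rot": [0, 0, 0], "dp": [0, 0.062, -0.0001], "claw": -1}]}}

```text
time: 12.1
ee_pos: [574.9, 28.9, 116.4]
orientation: [180.0, 0.0, 77.2]
ft_force: [0.7, 0.8, -2.6]
gripper_width: 19.1
finger_force: 98.0
```

Run:
```python
from h import *
s=arm.sense(); print(s['ee_pos'],s['orientation'],s['ft_force'])
def tg(xl,yl,z): return place([548.5,34.3,np.radians(-12.85)],[[xl,yl,z]])[0]
go(tg(27,.7,116.5),Tool(0,-12.85))
im=arm.snapshot('wrist')[:,:,::-1]; c=cv2.resize(im[110:290,200:500],None,fx=2.6,fy=2.6,interpolation=cv2.INTER_CUBIC); cv2.imwrite('pics/w5.png',c)
```

```text
[574.85418679  28.94838377 116.37792193] [1.79993469e+02 3.90862652e-04 7.71862387e+01] [ 0.7337855   0.77668759 -2.5884368 ]
dp [ 0.0001  0.0001 -0.0001] rot [0.     0.     0.0002] mm 0 deg 0.0 t 12.1
```

View pics/w5.png

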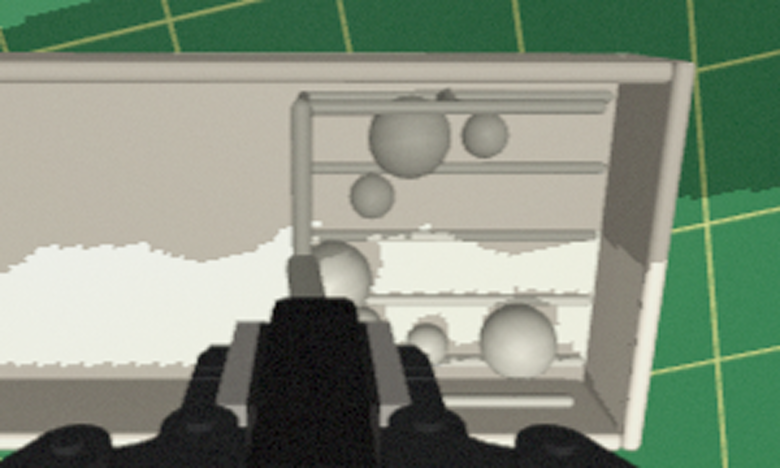

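All three large beads are inside the scoop, with the nose about 2 mm from the wall. I've now used all ten picture views, so further checks will be numeric. Lifting straight up.

Request:
{"api": "step_arm", "payload": {"series": [{"delta_rot": [0, 0, 0], "dp": [0, -0.001, -0.003], "claw": -1}, {"delta_rot": [0, 0, 0], "dp": [0, -0.002, -0.007], "claw": -1}, {"delta_rot": [0, 0, 0], "dp": [0, -0.002, -0.012], "claw": -1}, {"delta_rot": [0, 0, 0], "dp": [0, -0.002, -0.018], "claw": -1}, {"delta_rot": [0, 0, 0], "dp": [0, -0.002, -0.025], "claw": -1}, {"delta_rot": [0, 0, 0], "dp": [0, -0.002, -0.033], "claw": -1}, {"delta_rot": [0, 0, 0], "dp": [0, -0.002, -0.041], "claw": -1}, {"delta_rot": [0, 0, 0], "dp": [0, -0.002, -0.05], "claw": -1}, {"delta_rot": [0, 0, 0], "dp": [0, -0.002, -0.059], "claw": -1}, {"delta_rot": [0, 0, 0], "dp": [0, -0.002, -0.067], "claw": -1}, {"delta_rot": [0, 0, 0], "dp": [0, -0.002, -0.072], "claw": -1}, {"delta_rot": [0, 0, 0], "dp": [0, -0.002, -0.075], "claw": -1}]}}

```text
time: 13.65
ee_pos: [572.8, 29.5, 191.7]
orientation: [180.0, -0.0, 77.2]
ft_force: [0.3, -0.3, -4.9]
gripper_width: 18.5
finger_force: 97.8
```

```bash
cat >> h.py <<'E'
def pour(N,psi,th):  # TCP pose for nose point N, scoop yaw psi, nose-down th
    Rs=Ro.from_euler('ZY',[psi,th],degrees=True); return np.asarray(N)+Rs.apply([-96,0,110.2]), Rs*Ro.from_matrix(np.c_[[0,-1.,0],[1.,0,0],[0,0,-1.]])
E
python3 - <<'E'
from h import *
s=arm.sense(); print(s['ee_pos'],s['orientation'],s['ft_force'],s['gripper_width'],s['joint_positions'].round(0))
N=place([513.5,292.5,np.radians(4)],[[-25,0,65]])[0]
print(N); go(*pour(N,4,0))
# count dark/bright round blobs via Hough in wrist image
im=arm.snapshot('wrist'); cv2.imwrite('pics/w6.png',im[:,:,::-1])
g=cv2.resize(cv2.cvtColor(im,cv2.COLOR_RGB2GRAY),None,fx=2,fy=2,interpolation=cv2.INTER_CUBIC)
h=cv2.HoughCircles(cv2.GaussianBlur(g,(5,5),1),cv2.HOUGH_GRADIENT,1,16,param1=80,param2=16,minRadius=8,maxRadius=36)
for u,v,r in sorted((h[0]/2).tolist()):
    if 200<u<520 and 120<v<290: print(round(u),round(v),round(r,1))
E
```

```text
[572.77757653  29.45241922 191.68784052] [ 1.79985835e+02 -4.52945256e-03  7.71891755e+01] [ 0.30048301 -0.26390258 -4.88680056] 18.53684154361924 [-18.  23.  19.  88.  -8.  70. -11.]
[488.56089874 290.75608816  65.        ]Traceback (most recent call last):
  File "<stdin>", line 4, in <module>
  File "h.py", line 26, in pour
    Rs=Ro.from_euler('ZY',[psi,th],degrees=True); return np.asarray(N)+Rs.apply([-96,0,110.2]), Rs*Ro.from_matrix(np.c_[[0,-1.,0],[1.,0,0],[0,0,-1.]])
                                                                                                   ~~~~~~~~~~~~~~^^^^^^^^^^^^^^^^^^^^^^^^^^^^^^^^^^^^^
  File "scipy/spatial/transform/_rotation.pyx", line 1143, in scipy.spatial.transform._rotation.Rotation.from_matrix
ValueError: Non-positive determinant (left-handed or null coordinate frame) in rotation matrix 0: [[ 0.  1.  0.]
 [-1.  0.  0.]
 [ 0.  0. -1.]].
```

```bash
sed -i 's/\[0,-1.,0\],\[1.,0,0\]/[0,1.,0],[1.,0,0]/' h.py
python3 - <<'E'
from h import *
N=place([513.5,292.5,np.radians(4)],[[-25,0,65]])[0]
go(*pour(N,4,0))
F=[]
for i in range(4): im=arm.snapshot('wrist'); F.append(arm.sense()['ft_force'][2])
print(F); cv2.imwrite('pics/w6.png',im[:,:,::-1])
g=cv2.resize(cv2.cvtColor(im,cv2.COLOR_RGB2GRAY),None,fx=2,fy=2,interpolation=cv2.INTER_CUBIC)
h=cv2.HoughCircles(cv2.GaussianBlur(g,(5,5),1),cv2.HOUGH_GRADIENT,1,16,param1=80,param2=16,minRadius=8,maxRadius=36)
for u,v,r in sorted((h[0]/2).tolist()):
    if 200<u<520 and 120<v<290: print(round(u),round(v),round(r,1))
E
```

```text
dp [ 0.2084 -0.232   0.0164] rot [ 0.0001 -0.     -0.0934] mm 312 deg 16.8 t 13.7
[np.float64(-3.959216673374134), np.float64(-4.631639297634797), np.float64(-4.2418815836865615), np.float64(-4.004562244690832)]
236 280 6.6
280 249 11.4
326 158 14.9
327 141 11.9
330 218 16.6
336 210 6.7
337 184 7.1
339 161 13.0
340 170 6.5
347 207 6.5
349 139 10.5
354 217 9.9
358 161 17.1
358 210 17.1
364 218 6.9
368 209 13.2
368 190 10.4
377 256 10.5
379 218 6.9
382 231 8.0
396 259 7.5
396 140 13.8
400 242 15.4
401 218 6.2
404 165 17.1
413 138 11.4
413 207 7.9
414 215 7.3
415 163 13.8
422 141 13.8
427 162 17.7
429 184 10.9
431 234 17.1
434 170 6.8
```

Request:
{"api": "step_arm", "payload": {"series": [{"delta_rot": [0, 0, -0.002], "dp": [0.003, -0.003, 0], "claw": -1}, {"delta_rot": [0, 0, -0.005], "dp": [0.01, -0.011, 0], "claw": -1}, {"delta_rot": [0, 0, -0.01], "dp": [0.021, -0.023, 0], "claw": -1}, {"delta_rot": [0, 0, -0.016], "dp": [0.035, -0.039, 0], "claw": -1}, {"delta_rot": [0, 0, -0.023], "dp": [0.05, -0.056, 0], "claw": -1}, {"delta_rot": [0, 0, -0.03], "dp": [0.065, -0.072, 0], "claw": -1}, {"delta_rot": [0, 0, -0.036], "dp": [0.08, -0.089, 0], "claw": -1}, {"delta_rot": [0, 0, -0.043], "dp": [0.095, -0.106, 0], "claw": -1}, {"delta_rot": [0, 0, -0.05], "dp": [0.11, -0.122, 0], "claw": -1}, {"delta_rot": [0, 0, -0.056], "dp": [0.125, -0.139, 0], "claw": -1}, {"delta_rot": [0, 0, -0.063], "dp": [0.14, -0.156, 0], "claw": -1}, {"delta_rot": [0, 0, -0.07], "dp": [0.155, -0.172, 0], "claw": -1}]}}

```text
time: 15.35
ee_pos: [438.5, 220.0, 191.4]
orientation: [180.0, -0.0, 89.9]
ft_force: [-0.3, 0.3, -4.4]
gripper_width: 18.9
finger_force: 97.8
```

Request:
{"api": "step_arm", "payload": {"series": [{"delta_rot": [0, 0, -0.006], "dp": [0.011, -0.014, 0], "claw": -1}, {"delta_rot": [0, 0, -0.011], "dp": [0.022, -0.027, 0], "claw": -1}, {"delta_rot": [0, 0, -0.016], "dp": [0.032, -0.039, 0], "claw": -1}, {"delta_rot": [0, 0, -0.02], "dp": [0.039, -0.048, 0], "claw": -1}, {"delta_rot": [0, 0, -0.022], "dp": [0.043, -0.053, 0], "claw": -1}, {"delta_rot": [0, 0, -0.023], "dp": [0.045, -0.055, 0], "claw": -1}, {"delta_rot": [0, 0, -0.023], "dp": [0.045, -0.055, 0], "claw": -1}]}}

```text
time: 16.23
ee_pos: [384.8, 263.7, 191.4]
orientation: [180.0, 0.0, 93.9]
ft_force: [-0.2, 0.1, -5.0]
gripper_width: 18.5
finger_force: 97.8
```

Run:
```python
from h import *
s=arm.sense(); print(s['ee_pos'],s['orientation'],s['joint_positions'].round(0))
F=[]
for i in range(3): im=arm.snapshot('top'); F.append(arm.sense()['ft_force'][2].round(1))
print(F); cv2.imwrite('pics/t7.png',im[:,:,::-1])
# tub floor: darker blobs vs bright floor
tub=[548.5,34.3,np.radians(-12.85)]
H,_=cv2.findHomography(px('top',place(tub,[[a,b,13.5] for a,b in((-125,-54),(125,-54),(125,54),(-125,54))])).astype(np.float32),np.float32([[0,0],[500,0],[500,216],[0,216]]))
r=cv2.warpPerspective(im,H,(500,216)); g=cv2.cvtColor(r,cv2.COLOR_RGB2GRAY)
bg=cv2.medianBlur(g,61); d=cv2.absdiff(g,bg)
m=(d>18).astype(np.uint8); m[:8]=0;m[-8:]=0;m[:,:8]=0;m[:,-8:]=0
n,l,st,c=cv2.connectedComponentsWithStats(m)
for i in range(1,n):
    if st[i,4]>60: print('blob tub xy',(c[i]/2-[125,54]).round(0),'area mm2',st[i,4]/4,'wh',st[i,2:4]/2)
for z,th in((60,10),(50,18),(42,25),(36,32)):
    N=place([513.5,292.5,np.radians(4)],[[-25,0,z]])[0]; print(th); go(*pour(N,4,th))
```

```text
[384.84511782 263.73116925 191.41082146] [1.79976453e+02 7.95550600e-03 9.39053745e+01] [-43.  10.   7. 104.  -1.  66. -31.]
[np.float64(-4.3), np.float64(-4.6), np.float64(-3.4)]
blob tub xy [ 69. -36.] area mm2 174.5 wh [15.5 16. ]
blob tub xy [ 46. -31.] area mm2 196.75 wh [17.5 15.5]
blob tub xy [-116.  -22.] area mm2 60.25 wh [ 6. 21.]
blob tub xy [-117.   -3.] area mm2 27.75 wh [ 4.5 10. ]
blob tub xy [48. 15.] area mm2 241.5 wh [18. 18.]
blob tub xy [-116.   19.] area mm2 59.5 wh [ 5.5 19. ]
blob tub xy [84. 35.] area mm2 176.75 wh [16. 16.]
blob tub xy [-117.   36.] area mm2 22.75 wh [4.  9.5]
blob tub xy [119.  48.] area mm2 18.75 wh [6. 6.]
blob tub xy [-107.   48.] area mm2 15.5 wh [6.5 4. ]
10
dp [0.02   0.0298 0.0062] rot [ 0.0556  0.     -0.0007] mm 36 deg 10.0 t 16.4
18
dp [0.0201 0.0479 0.0069] rot [ 0.1001 -0.     -0.0007] mm 52 deg 18.0 t 16.4
25
dp [0.0201 0.0647 0.0089] rot [ 1.39e-01 -1.00e-04 -7.00e-04] mm 68 deg 25.0 t 16.4
32
dp [0.0202 0.0822 0.011 ] rot [ 1.779e-01 -1.000e-04 -7.000e-04] mm 85 deg 32.0 t 16.4
```

Four small-bead blobs remain in the tub and the weight matches three large beads. Pouring now.

Request:
{"api": "step_arm", "payload": {"series": [{"delta_rot": [0.01, 0, 0], "dp": [0.006, 0.005, 0.001], "claw": -1}, {"delta_rot": [0.02, 0, 0], "dp": [0.014, 0.012, 0.002], "claw": -1}, {"delta_rot": [0.03, 0, -0.0005], "dp": [0.02, 0.018, 0.004], "claw": -1}, {"delta_rot": [0.042, 0, -0.0005], "dp": [0.02, 0.024, 0.005], "claw": -1}, {"delta_rot": [0.055, 0, -0.0005], "dp": [0.02, 0.03, 0.006], "claw": -1}, {"delta_rot": [0.066, 0, -0.0005], "dp": [0.02, 0.034, 0.006], "claw": -1}, {"delta_rot": [0.077, 0, -0.0005], "dp": [0.02, 0.039, 0.006], "claw": -1}, {"delta_rot": [0.088, 0, -0.0005], "dp": [0.02, 0.043, 0.007], "claw": -1}, {"delta_rot": [0.1, 0, -0.0005], "dp": [0.02, 0.048, 0.007], "claw": -1}, {"delta_rot": [0.108, 0, -0.0005], "dp": [0.02, 0.051, 0.007], "claw": -1}, {"delta_rot": [0.116, 0, -0.0005], "dp": [0.02, 0.055, 0.008], "claw": -1}, {"delta_rot": [0.124, 0, -0.0005], "dp": [0.02, 0.058, 0.008], "claw": -1}]}}

```text
time: 17.88
ee_pos: [441.4, 287.9, 183.5]
orientation: [-157.6, -0.0, 94.0]
ft_force: [0.7, 0.0, -1.8]
gripper_width: 18.9
finger_force: 98.2
```

Run:
```python
from h import *
s=arm.sense(); print(s['ee_pos'],s['orientation'],s['joint_positions'].round(0),s['ft_force'])
for z,th in((40,27),(34,34),(30,40)):
    N=place([513.5,292.5,np.radians(4)],[[-25,0,z]])[0]; print(th); go(*pour(N,4,th))
```

```text
[441.44817227 287.93008299 183.47697415] [-1.57644251e+02 -2.61412301e-02  9.40191362e+01] [-34.  32.   8.  78. -12.  91. -20.] [ 0.74523604  0.04941568 -1.82084241]
27
dp [-0.0005  0.0115 -0.0029] rot [ 0.0258 -0.0001  0.0002] mm 12 deg 4.6 t 17.9
34
dp [-0.0005  0.0287 -0.007 ] rot [ 0.0647 -0.0001  0.0002] mm 30 deg 11.6 t 17.9
40
dp [-0.0005  0.0439 -0.0101] rot [ 0.098  -0.0001  0.0002] mm 45 deg 17.6 t 17.9
```

Request:
{"api": "step_arm", "payload": {"series": [{"delta_rot": [0.013, 0, 0], "dp": [0, 0.006, -0.0015], "claw": -1}, {"delta_rot": [0.026, 0, 0], "dp": [0, 0.012, -0.003], "claw": -1}, {"delta_rot": [0.045, 0, 0], "dp": [0, 0.02, -0.005], "claw": -1}, {"delta_rot": [0.065, 0, 0], "dp": [0, 0.028, -0.007], "claw": -1}, {"delta_rot": [0.065, 0, 0], "dp": [0, 0.028, -0.007], "claw": -1}, {"delta_rot": [0.065, 0, 0], "dp": [0, 0.028, -0.007], "claw": -1}, {"delta_rot": [0.065, 0, 0], "dp": [0, 0.028, -0.007], "claw": -1}]}}

```text
time: 18.75
ee_pos: [469.1, 290.4, 180.2]
orientation: [-146.1, -0.1, 94.1]
ft_force: [0.4, -0.4, -1.0]
gripper_width: 19.3
finger_force: 98.3
```

Run:
```python
from h import *
s=arm.sense(); print(s['ee_pos'],s['orientation'],s['ft_force'])
N=place([513.5,292.5,np.radians(4)],[[-25,0,1]])[0]
for z,th in((60,34),(80,15),(90,0)):
    N[2]=z; print(th); go(*pour(N,4,th))
```

```text
[469.08076601 290.35038429 180.16728833] [-1.46053445e+02 -7.61358823e-02  9.40718113e+01] [ 0.36231285 -0.36926602 -0.95080071]
34
dp [-0.0009 -0.0127 -0.0215] rot [ 0.0003 -0.0001  0.0006] mm 25 deg 0.1 t 18.8
15
dp [-0.0009 -0.0545 -0.0008] rot [-0.1053 -0.0002  0.0005] mm 55 deg 18.9 t 18.8
0
dp [-0.0008 -0.0747  0.0261] rot [-0.1886 -0.0003  0.0005] mm 79 deg 33.9 t 18.8
```

Request:
{"api": "step_arm", "payload": {"series": [{"delta_rot": [0, 0, 0], "dp": [0, -0.013, -0.0215], "claw": -1}, {"delta_rot": [-0.05, 0, 0], "dp": [0, -0.035, -0.012], "claw": -1}, {"delta_rot": [-0.105, 0, 0], "dp": [0, -0.0545, -0.001], "claw": -1}, {"delta_rot": [-0.15, 0, 0], "dp": [0, -0.066, 0.013], "claw": -1}, {"delta_rot": [-0.1886, 0, 0.0005], "dp": [-0.001, -0.075, 0.026], "claw": -1}, {"delta_rot": [-0.1886, 0, 0.0005], "dp": [-0.001, -0.075, 0.026], "claw": -1}, {"delta_rot": [-0.1886, 0, 0.0005], "dp": [-0.001, -0.075, 0.026], "claw": -1}]}}

```text
time: 19.62
ee_pos: [393.0, 283.7, 200.7]
orientation: [-180.0, -0.1, 94.0]
ft_force: [-0.3, -0.2, -1.5]
gripper_width: 18.8
finger_force: 99.1
```

Run:
```python
from h import *
s=arm.sense(); print(s['ee_pos'],s['orientation'],s['ft_force'],s['gripper_width'])
im=arm.snapshot('wrist'); cv2.imwrite('pics/w8.png',im[:,:,::-1])
tray=[513.5,292.5,np.radians(4)]
H,_=cv2.findHomography(px('wrist',place(tray,[[a,b,19] for a,b in((-69,-69),(69,-69),(69,69),(-69,69))])).astype(np.float32),np.float32([[0,0],[276,0],[276,276],[0,276]]))
r=cv2.warpPerspective(im,H,(276,276)); cv2.imwrite('pics/tray8.png',r[:,:,::-1])
hsv=cv2.cvtColor(r,cv2.COLOR_RGB2HSV); m=(hsv[...,1]<45).astype(np.uint8); m=cv2.morphologyEx(m,cv2.MORPH_OPEN,np.ones((13,13)))
n,l,st,c=cv2.connectedComponentsWithStats(m)
for i in range(1,n): print('tray blob',(c[i]/2-69).round(0),st[i,2:5])
mat=[535,-323]
base=np.array([mat[0],mat[1]]); g=place([535,-323,np.radians(30)],[[-46,0,0]])[0]; print('grip tgt',g)
go([500,0,220],Tool(0,0)); go([g[0],g[1],200],Tool(0,30))
```

```text
[392.98113647 283.69260745 200.6517487 ] [-1.79977511e+02 -5.90052796e-02  9.39682697e+01] [-0.33749773 -0.23594803 -1.46215467] 18.826800200510704
tray blob [ 25. -38.] [  52   51 2112]
tray blob [52. -3.] [  55   50 2191]
tray blob [43. 36.] [  53   48 2092]
tray blob [-32.  37.] [ 147   19 2725]
grip tgt [ 495.16283143 -346.            0.        ]
dp [-0.2902  0.0865 -0.0196] rot [ 0.     -0.0003  0.0216] mm 303 deg 3.9 t 19.7
dp [-0.6351  0.0582  0.    ] rot [ 1.00e-04 -3.00e-04 -1.45e-01] mm 638 deg 26.1 t 19.7
```

Three 26 mm blobs are in the tray. Taking the scoop back to the mat.

Request:
{"api": "step_arm", "payload": {"series": [{"delta_rot": [0, 0, 0], "dp": [-0.02, 0.006, -0.002], "claw": -1}, {"delta_rot": [0, 0, 0], "dp": [-0.06, 0.018, -0.004], "claw": -1}, {"delta_rot": [0, 0, 0.005], "dp": [-0.105, 0.032, -0.007], "claw": -1}, {"delta_rot": [0, 0, 0.01], "dp": [-0.15, 0.045, -0.01], "claw": -1}, {"delta_rot": [0, 0, 0.015], "dp": [-0.195, 0.058, -0.013], "claw": -1}, {"delta_rot": [0, 0, 0.018], "dp": [-0.24, 0.072, -0.016], "claw": -1}, {"delta_rot": [0, 0, 0.01], "dp": [-0.29, 0.086, -0.018], "claw": -1}, {"delta_rot": [0, 0, -0.01], "dp": [-0.335, 0.083, -0.018], "claw": -1}, {"delta_rot": [0, 0, -0.03], "dp": [-0.38, 0.08, -0.015], "claw": -1}, {"delta_rot": [0, 0, -0.05], "dp": [-0.425, 0.075, -0.012], "claw": -1}, {"delta_rot": [0, 0, -0.075], "dp": [-0.47, 0.072, -0.01], "claw": -1}, {"delta_rot": [0, 0, -0.1], "dp": [-0.515, 0.068, -0.008], "claw": -1}]}}

```text
time: 21.18
ee_pos: [497.2, -228.5, 207.8]
orientation: [-179.9, 0.1, 112.0]
ft_force: [0.5, -1.3, -1.6]
gripper_width: 18.9
finger_force: 99.1
```

Run:
```python
from h import *
go([495.2,-346,185],Tool(0,30))
```

```text
dp [-0.1082 -0.0459  0.023 ] rot [-0.0004  0.0003 -0.0443] mm 120 deg 8.0 t 21.2
```

Request:
{"api": "step_arm", "payload": {"series": [{"delta_rot": [0, 0, -0.012], "dp": [-0.035, -0.014, 0.008], "claw": -1}, {"delta_rot": [0, 0, -0.025], "dp": [-0.07, -0.028, 0.016], "claw": -1}, {"delta_rot": [0, 0, -0.044], "dp": [-0.1, -0.042, 0.023], "claw": -1}, {"delta_rot": [0, 0, -0.044], "dp": [-0.108, -0.046, 0.023], "claw": -1}, {"delta_rot": [0, 0, -0.044], "dp": [-0.108, -0.046, 0.023], "claw": -1}, {"delta_rot": [0, 0, -0.044], "dp": [-0.108, -0.046, 0.023], "claw": -1}]}}

```text
time: 21.92
ee_pos: [495.1, -341.2, 184.9]
orientation: [180.0, -0.1, 120.0]
ft_force: [-0.2, 0.6, -2.3]
gripper_width: 18.9
finger_force: 99.2
```

Run:
```python
from h import *
s=arm.sense(); print(s['ee_pos'],s['orientation'])
def mat(im,cam,c0,r0):
    hsv=cv2.cvtColor(im,cv2.COLOR_BGR2HSV); Hh=hsv[...,0].astype(int)
    # fit boundary: search along rays in world for the green->cork transition
    P=[]
    for a in np.radians(np.arange(0,360,4)):
        r=np.arange(80,112,.5); W=np.c_[c0[0]+r*np.cos(a),c0[1]+r*np.sin(a),np.full(len(r),4.)]
        q=px(cam,W); 
        if (q<0).any() or (q[:,0]>638).any() or (q[:,1]>398).any(): continue
        f=(im[...,2].astype(np.float32)-im[...,1]); v=cv2.remap(f,q[:,0].astype(np.float32)[None],q[:,1].astype(np.float32)[None],cv2.INTER_LINEAR)[0]
        v=cv2.GaussianBlur(v[None],(7,1),1.5)[0]; g=v[:-4]-v[4:]; i=g.argmax()
        if g[i]>25: P.append(W[i+2,:2])
    P=np.array(P); fr=lambda p: np.hypot(*(P-p[:2]).T)-95
    x=least_squares(fr,[*c0],loss='soft_l1',f_scale=1.).x; return x,len(P),np.median(np.abs(fr(x)))
print('top',mat(cv2.imread('pics/top0.png'),'top',(535.4,-322.9),95))
im=arm.snapshot('wrist')[:,:,::-1].copy(); cv2.imwrite('pics/w9.png',im)
x=mat(im,'wrist',(535.4,-322.9),95); print('wrist',x); print('wrist',mat(im,'wrist',x[0],95))
t=arm.snapshot('top')[:,:,::-1]; cv2.imwrite('pics/t9.png',t)
p=[s['ee_pos'][0],s['ee_pos'][1],np.radians(s['orientation'][2]-90)]
print('tips pred',px('wrist',place(p,[[96,y,s['ee_pos'][2]-108.2] for y in(47,0,-47)])).round(1).tolist())
```

```text
[ 495.1205049  -341.24988506  184.86248647] [ 1.79982963e+02 -6.66337483e-02  1.19975715e+02]
top (array([ 536.58696365, -322.73641148]), 89, np.float64(0.9876984001764839))
wrist (array([ 534.00321   , -322.65113685]), 74, np.float64(0.2430945314829387))
wrist (array([ 534.02601909, -322.61933637]), 74, np.float64(0.03830523861245183))
tips pred [[434.0, 147.9], [427.9, 201.1], [422.4, 248.8]]
```

Run:
```python
from h import *
go([494.7,-345.6,150],Tool(0,30)); go([494.7,-345.6,114.4],Tool(0,30))
```

```text
dp [-0.0037 -0.0024  0.035 ] rot [ 0.     -0.0002  0.    ] mm 35 deg 0.0 t 22.0
dp [-0.0037 -0.0024  0.0706] rot [ 0.     -0.0002  0.    ] mm 71 deg 0.0 t 22.0
```

Request:
{"api": "step_arm", "payload": {"series": [{"delta_rot": [0, 0, 0], "dp": [-0.0035, -0.0025, 0.015], "claw": -1}, {"delta_rot": [0, 0, 0], "dp": [-0.0035, -0.0025, 0.032], "claw": -1}, {"delta_rot": [0, 0, 0], "dp": [-0.0035, -0.0025, 0.047], "claw": -1}, {"delta_rot": [0, 0, 0], "dp": [-0.0035, -0.0025, 0.058], "claw": -1}, {"delta_rot": [0, 0, 0], "dp": [-0.0035, -0.0025, 0.064], "claw": -1}, {"delta_rot": [0, 0, 0], "dp": [-0.0035, -0.0025, 0.068], "claw": -1}, {"delta_rot": [0, 0, 0], "dp": [-0.0035, -0.0025, 0.0695], "claw": -1}, {"delta_rot": [0, 0, 0], "dp": [-0.0035, -0.0025, 0.0695], "claw": -1}, {"delta_rot": [0, 0, 0], "dp": [-0.0035, -0.0025, 0.0695], "claw": -1}]}}

```text
time: 23.15
ee_pos: [493.6, -347.5, 115.6]
orientation: [-180.0, 0.0, 119.9]
ft_force: [0.3, -0.1, -2.4]
gripper_width: 18.6
finger_force: 99.2
```

Run:
```python
from h import *
s=arm.sense(); print(s['ee_pos'],s['orientation'],s['ft_force'])
go([494.7,-345.6,114.3],Tool(0,30))
```

```text
[ 493.63578144 -347.48038774  115.57172426] [-1.79955130e+02  2.14915116e-02  1.19858707e+02] [ 0.25340752 -0.13410674 -2.39807609]
dp [0.0011 0.0019 0.0013] rot [-0.0002  0.0001 -0.0008] mm 3 deg 0.1 t 23.1
```

Request:
{"api": "step_arm", "payload": {"series": [{"delta_rot": [0, 0, 0], "dp": [0.001, 0.002, 0.0005], "claw": -1}, {"delta_rot": [0, 0, 0], "dp": [0.001, 0.002, 0.0012], "claw": -1}, {"delta_rot": [0, 0, 0], "dp": [0.001, 0.002, 0.0014], "claw": -1}, {"delta_rot": [0, 0, 0], "dp": [0.001, 0.002, 0.0014], "claw": -1}]}}

```text
time: 23.65
ee_pos: [495.1, -345.2, 114.2]
orientation: [-180.0, -0.0, 119.9]
ft_force: [-0.2, 0.6, 1.2]
gripper_width: 19.0
finger_force: 99.4
```

Request:
{"api": "step_arm", "payload": {"series": [{"delta_rot": [0, 0, 0], "dp": [0, 0, 0], "claw": -0.5}, {"delta_rot": [0, 0, 0], "dp": [0, 0, 0], "claw": 0}, {"delta_rot": [0, 0, 0], "dp": [0, 0, 0], "claw": 1}, {"delta_rot": [0, 0, 0], "dp": [0, 0, 0], "claw": 1}, {"delta_rot": [0, 0, 0], "dp": [0, 0, 0], "claw": 1}, {"delta_rot": [0, 0, 0], "dp": [0, 0, -0.02], "claw": 1}, {"delta_rot": [0, 0, 0], "dp": [0, 0, -0.06], "claw": 1}, {"delta_rot": [0, 0, 0], "dp": [0, 0, -0.11], "claw": 1}, {"delta_rot": [0, 0, 0], "dp": [0, 0, -0.13], "claw": 1}, {"delta_rot": [0, 0, 0], "dp": [0, 0, -0.13], "claw": 1}, {"delta_rot": [0, 0, 0], "dp": [0, 0, -0.13], "claw": 1}]}}

```text
time: 25.02
ee_pos: [494.2, -344.8, 242.2]
orientation: [-179.9, -0.2, 119.9]
ft_force: [-0.2, 0.1, 0.5]
gripper_width: 85.7
finger_force: 0.0
```

Run:
```python
from h import *
s=arm.sense(); print(s['ee_pos'],s['ft_force'],s['gripper_width'])
t=arm.snapshot('top'); im=arm.snapshot('wrist'); cv2.imwrite('pics/t10.png',t[:,:,::-1]); cv2.imwrite('pics/w10.png',im[:,:,::-1])
# scoop standing check: dark grip top in wrist image vs. prediction
sc=[534.5,-322.6,np.radians(30)]
q=px('wrist',place(sc,[[-46,0,154],[50,0,6]])); print('pred',q.round(1).tolist())
g=cv2.cvtColor(im,cv2.COLOR_RGB2GRAY); u,v=q[0].astype(int); m=(g<60).astype(np.uint8)
n,l,st,c=cv2.connectedComponentsWithStats(m[v-25:v+20,u-30:u+31])
for i in range(1,n): 
    if st[i,4]>80: print('dark',c[i]+[u-30,v-25],st[i])
# bystanders changed? compare with the start picture
a=cv2.imread('pics/top0.png'); d=cv2.absdiff(a,t[:,:,::-1]).max(2)
for n_,u,v in(('glue',338,112),('mug',206,115),('carton',397,138),('pen',341,254),('tape',205,255),('pick',168,140),('tub',263,183)): print(n_,np.percentile(d[v-14:v+15,u-14:u+15],95))
```

```text
[ 494.21540236 -344.77075744  242.21918239] [-0.20838875  0.14245183  0.54873761] 85.71353636459745
pred [[320.7, 210.0], [392.7, 173.9]]
dark [321.55263158 201.35457064] [ 20   0  23  35 722]
glue 6.0
mug 5.0
carton 47.0
pen 91.0
tape 39.0
pick 6.0
tub 43.0
```

Run:
```python
from h import *
go([495,50,290],Tool(0,5)); go([300,450,270],Tool(0,60))
```

```text
dp [ 0.342   0.1971 -0.0475] rot [-0.0011 -0.001   0.1381] mm 398 deg 24.9 t 25.1
dp [ 0.7859  0.2272 -0.026 ] rot [-0.0005 -0.0014 -0.1675] mm 818 deg 30.1 t 25.1
```

Request:
{"api": "step_arm", "payload": {"series": [{"delta_rot": [0, 0, 0], "dp": [0, 0, -0.047], "claw": 1}, {"delta_rot": [0, 0, 0.05], "dp": [0.05, 0.03, -0.047], "claw": 1}, {"delta_rot": [0, 0, 0.1], "dp": [0.1, 0.06, -0.047], "claw": 1}, {"delta_rot": [0, 0, 0.138], "dp": [0.16, 0.09, -0.047], "claw": 1}, {"delta_rot": [0, 0, 0.138], "dp": [0.21, 0.12, -0.047], "claw": 1}, {"delta_rot": [0, 0, 0.138], "dp": [0.26, 0.15, -0.047], "claw": 1}, {"delta_rot": [0, 0, 0.138], "dp": [0.31, 0.18, -0.047], "claw": 1}, {"delta_rot": [0, 0, 0.138], "dp": [0.342, 0.197, -0.047], "claw": 1}, {"delta_rot": [0, 0, 0.1], "dp": [0.4, 0.2, -0.047], "claw": 1}, {"delta_rot": [0, 0, 0.05], "dp": [0.46, 0.205, -0.045], "claw": 1}, {"delta_rot": [0, 0, 0], "dp": [0.52, 0.21, -0.04], "claw": 1}, {"delta_rot": [0, 0, -0.05], "dp": [0.58, 0.215, -0.04], "claw": 1}]}}

```text
time: 26.62
ee_pos: [390.8, 265.8, 282.3]
orientation: [-179.8, -0.0, 129.2]
ft_force: [0.6, -0.1, -0.6]
gripper_width: 85.7
finger_force: 0.0
```

Run:
```python
from h import *
go([225,502,245],Tool(0,66))
```

```text
dp [0.2878 0.0206 0.0374] rot [-0.0011 -0.0005 -0.1492] mm 291 deg 26.9 t 26.6
```

Request:
{"api": "step_arm", "payload": {"series": [{"delta_rot": [0, 0, -0.05], "dp": [0.06, 0.005, 0.01], "claw": 1}, {"delta_rot": [0, 0, -0.1], "dp": [0.12, 0.01, 0.02], "claw": 1}, {"delta_rot": [0, 0, -0.149], "dp": [0.18, 0.015, 0.03], "claw": 1}, {"delta_rot": [0, 0, -0.149], "dp": [0.24, 0.02, 0.037], "claw": 1}, {"delta_rot": [0, 0, -0.149], "dp": [0.288, 0.021, 0.037], "claw": 1}, {"delta_rot": [0, 0, -0.149], "dp": [0.288, 0.021, 0.037], "claw": 1}, {"delta_rot": [0, 0, -0.149], "dp": [0.288, 0.021, 0.037], "claw": 1}]}}

```text
time: 27.5
ee_pos: [228.7, 501.1, 245.7]
orientation: [-179.8, 0.0, 155.7]
ft_force: [1.3, -1.5, -0.6]
gripper_width: 85.2
finger_force: 0.0
```

Run:
```python
from h import *
t=arm.snapshot('top')[:,:,::-1]; s=arm.snapshot('side')[:,:,::-1]; cv2.imwrite('pics/t11.png',t); cv2.imwrite('pics/s11.png',s)
a=cv2.imread('pics/top0.png'); b=cv2.imread('pics/side0.png')
for nm,x,y in(('top',a,t),('side',b,s)):
    d=cv2.morphologyEx((cv2.absdiff(x,y).max(2)>40).astype(np.uint8),cv2.MORPH_CLOSE,np.ones((5,5)))
    n,l,st,c=cv2.connectedComponentsWithStats(d)
    for i in range(1,n):
        if st[i,4]>8: print(nm,c[i].round(0),st[i,2:5])
sc=[534.5,-322.6,np.radians(30)]
print(px('top',place(sc,[[50,0,6],[-46,0,154]])).round(1),px('side',place(sc,[[-46,0,119]])).round(1))
q=px('side',place(sc,[[-46,0,119]]))[0].astype(int); g=s[q[1]-15:q[1]+16,q[0]-12:q[0]+13].max(2)<45
yy,xx=np.nonzero(g); print('dark grip side',xx.mean()+q[0]-12,yy.min()+q[1]-15,yy.max()+q[1]-15,xx.min()+q[0]-12,xx.max()+q[0]-12)
```

```text
top [281. 158.] [ 8  8 51]
top [259. 166.] [12  9 64]
top [383. 192.] [ 47  46 933]
top [179. 178.] [ 7  9 49]
top [166. 182.] [ 8  8 52]
top [270. 182.] [ 8  8 53]
top [190. 186.] [ 8  9 50]
top [117. 245.] [10  4 14]
top [205. 281.] [ 46  37 190]
top [249. 280.] [22 30 74]
top [ 99. 362.] [ 239  123 5497]
top [  4. 308.] [ 8 11 40]
top [230. 314.] [ 8 10 20]
top [ 18. 353.] [ 22  27 103]
top [ 11. 391.] [ 28  24 390]
top [284. 385.] [14  6 19]
side [165.  12.] [ 7 26 94]
side [191.   2.] [ 6  7 28]
side [245.   6.] [ 5  4 11]
side [255.   7.] [ 4  7 12]
side [199.  54.] [ 13  83 276]
side [219.  21.] [11  2 13]
side [168.  80.] [ 7 13 24]
side [246.  98.] [ 6  6 16]
side [195. 125.] [ 5 23 44]
side [183. 145.] [ 8 20 60]
side [276. 147.] [11 10 29]
side [306. 144.] [ 7 10 24]
side [328. 160.] [ 9  9 62]
side [258. 180.] [23 12 47]
side [347. 190.] [ 7  8 36]
side [336. 190.] [4 3 9]
side [340. 250.] [ 46  48 904]
[[374.  176.8]
 [399.8 193.8]] [[331.2 229.5]]
dark grip side 332.42937853107344 219 241 328 337
```

The only changes from the start picture are the beads (three gone from the tub, three in the tray), the scoop shift on its mat, and the arm and its shadows. The bystanders haven't moved. Handing in.

```bash
python3 -c "
from cell import arm
print(arm.hand_in())"
```

```text
the job is handed in; nothing more can be done
None
```

The three large beads are in the tray, the four small ones are still in the tub, and the scoop stands released within a few mm of the middle of its mat; bystanders unmoved, about 28 s used, job handed in (end state checked by image code only, as my ten picture views were used up).

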